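Reload the varnishing rotator with keyed wooden birds

ROBOT

A 6-joint arm with a two-finger parallel gripper is mounted at the origin on the work surface. World frame = base frame: x ahead of the robot, y to its left, z up, the work surface at z = 0. Lengths are in mm, angles in degrees, forces in N, time in s.
With the tool pointing down it reaches from about 375 to 900 mm from the base axis. Payload 3.1 kg.
Tool frame: the origin (TCP) lies midway between the tips of the shut fingers; the grasp point (between the pads) lies 19 mm behind it; z points along the fingers, y is the line along which they close (so a half turn about z gives the same grasp; the last joint's range is limited). The gripper opens to 87 mm and grips with 3 to 60 N. Pads are 19 mm wide; open, the fingers measure 117 mm over their backs; the gripper's body (75 mm by 190 mm) begins 51 mm behind the grasp point.
Start: joints at [-10.227, 30.224, 82.088, -0, 67.689, -10.227], TCP at [624.977, 0.034, 222.548] pointing down, gripper open.
Joint ranges: [-176.69, 176.69], [-43.24, 126.21], [12.49, 139.97], [-82, 262], [0, 151.66], [-163.58, 163.58]. Speed limits (degrees/s): [159.86, 159.86, 180, 180, 180, 180].

INTERFACE

Orientations are given as [roll, pitch, yaw] about the fixed x, y, z axes, in that order (R = Rz(yaw) Ry(pitch) Rx(roll)).
In Python, from rig import robot, imaging gives the robot as it stands. The module is installed in compiled form; this text tells all that it offers.
- The arm moves only by the tool apply_moves, never from a script. Its argument "motion" is a list of rows, each an object with "travel": the shift along the tool's x, y, z normalised to -1 to 1, where 1 is 0.3 m, a list of three; "dr": the turn, a rotation vector about the tool's x, y, z normalised to -1 to 1, where 1 is pi rad, a list of three. A call has 1 to 8 rows; each row shifts and turns the commanded pose from where the row before left it, along the tool's axes as they then stand; what a row does not reach is not made up. A row lasts 1/8 s, in which the tool goes at most 62.5 mm and 10.7 degrees, less where a joint would pass 70% of its speed; a pose out of reach is approached as far as the arm can. A call with a number of a shift or a turn outside -1 to 1 is refused whole. A call with a gripper value outside its range is refused whole. "gripper" is the gripper command: -1 is fully open, 1 is shut, values between are in proportion, set as the call begins (left out, the last holds). The fingers move at their own pace and stop on an object; "force" is the grip in N (left out, the last holds). Time passes only in rows, so rows that do not move let the fingers close. It gives the time, the measured TCP pose, the force, the opening and the grip force at its end, in the units of the state.
- robot.read_state(): the state, without advancing time (a new reading comes with each control period).
- imaging.snapshot(name): name is "scene" or "side" or "wrist"; returns a dict with "color" (384x512x3 uint8, red, green, blue), "z_map" (384x512 float32, mm along the optical axis (not along the pixel's ray), 0 where there is no reading), "fx", "fy", "cx", "cy" (pixels), "cam_to_world" (4x4, takes a point from camera to world coordinates). Camera axes: x right, y up, looking along -z (the intrinsics and any distortion apply to the point x, -y, -z); pixel columns grow to the right and rows downward; lengths in mm; the calibration is good to about 2 mm. A picture is of the moment at which its call begins.
- robot.finish_job(): hands the job in; it is judged then, once.
The state is a dict: "time": time; "joint_pos": joint angles; "qvel": joint speeds; "joint_efforts": joint torques, N m; "tool_pos": TCP position; "tcp_rot": TCP orientation; "contact_force": force on the tool from outside, world axes, zero at the start; "moment": the same for the moment, N m; "finger_gap": finger opening in mm; "grip_force": force on a finger pad.
Only numpy, scipy, OpenCV 4.12 (cv2) and the standard library are available. Lean on these libraries where they do the work, as an engineer would, in place of code of your own. Each camera call takes 0.05 s, during which the arm holds its last target. There are 200 camera calls.

TASK

The varnishing rotator must be reloaded. First swing its speed lever back to the square stop mark and leave it there; then lift the varnished bird off its spindle and stand it upright in the small red tray, and put every blank bird that stands on the table on a spindle of its own, turned so that its keyway meets the key and it drops fully home on the flange. When all that is done, set the lever to the slow mark (the single bar) and let go; leave the paint jar, the brush cup and the egg-shaped doll where they are.

Things in the scene. Friction and masses are not known exactly. Their poses are not given: they have to be found in the camera images.
- speed_lever (a joint): angle of the speed lever, which swings level about an upright hinge on the white control box and stays where it is left (about 2 N at the knob moves it). 0 = stop (square mark, end of travel, clockwise from above), 0.6 = slow (single bar mark), 1.4 = fast (double bar mark, other end). Grows anticlockwise seen from above
- lever_knob (a point): middle of the lever's upright round black knob, 18 mm across, 40 mm tall (20 mm above and below this point), 70 mm from the hinge axis; the flat lever arm is just under it; the control box's top lies 34 mm below this point
- lever_hinge (a point): the lever's hinge axis, at the control box's top face, 45 mm above the table; the control box is 130 by 150 mm
- spindle_a: fixed keyed spindle; origin on its axis at the rotator's top, z up. Flange 60 mm across, its top (the seat) 8 mm above the origin. Post 16 mm across with tapered tip ends at 50 mm. Key 5 mm wide sticks out along +x to 13 mm from the axis, up to 28 mm height. A bird whose +x is within about 7 degrees of this +x drops to the seat (origin at 8 mm); else it stops 20 mm higher
- spindle_b: fixed keyed spindle; origin on its axis at the rotator's top, z up. Flange 60 mm across, its top (the seat) 8 mm above the origin. Post 16 mm across with tapered tip ends at 50 mm. Key 5 mm wide sticks out along +x to 13 mm from the axis, up to 28 mm height. A bird whose +x is within about 7 degrees of this +x drops to the seat (origin at 8 mm); else it stops 20 mm higher
- spindle_c: fixed keyed spindle; origin on its axis at the rotator's top, z up. Flange 60 mm across, its top (the seat) 8 mm above the origin. Post 16 mm across with tapered tip ends at 50 mm. Key 5 mm wide sticks out along +x to 13 mm from the axis, up to 28 mm height. A bird whose +x is within about 7 degrees of this +x drops to the seat (origin at 8 mm); else it stops 20 mm higher
- spindle_d: fixed keyed spindle; origin on its axis at the rotator's top, z up. Flange 60 mm across, its top (the seat) 8 mm above the origin. Post 16 mm across with tapered tip ends at 50 mm. Key 5 mm wide sticks out along +x to 13 mm from the axis, up to 28 mm height. A bird whose +x is within about 7 degrees of this +x drops to the seat (origin at 8 mm); else it stops 20 mm higher
- rotator: fixed grey housing, 210 by 210 mm, 50 mm tall, carrying the four spindles on its top, 110 mm apart in a square; origin at the centre of its underside
- bird_1: blank bird of light wood, may be absent; 96 mm tall, about 150 g, most of it low in the foot. Origin: centre of its underside, z up. Round foot 59 mm across; smooth round head 32 mm across at 60 to 86 mm height. Along +x a tail fin 12 mm wide, 40 to 51 mm high, reaches 44 mm from the axis; below it, also along +x, the keyway (dark slot 8 mm wide) of the 19 mm bore, which rises 45 mm into the foot
- bird_2: blank bird of light wood, may be absent; 96 mm tall, about 150 g, most of it low in the foot. Origin: centre of its underside, z up. Round foot 59 mm across; smooth round head 32 mm across at 60 to 86 mm height. Along +x a tail fin 12 mm wide, 40 to 51 mm high, reaches 44 mm from the axis; below it, also along +x, the keyway (dark slot 8 mm wide) of the 19 mm bore, which rises 45 mm into the foot
- bird_3: blank bird of light wood, may be absent; 96 mm tall, about 150 g, most of it low in the foot. Origin: centre of its underside, z up. Round foot 59 mm across; smooth round head 32 mm across at 60 to 86 mm height. Along +x a tail fin 12 mm wide, 40 to 51 mm high, reaches 44 mm from the axis; below it, also along +x, the keyway (dark slot 8 mm wide) of the 19 mm bore, which rises 45 mm into the foot
- bird_4: blank bird of light wood, may be absent; 96 mm tall, about 150 g, most of it low in the foot. Origin: centre of its underside, z up. Round foot 59 mm across; smooth round head 32 mm across at 60 to 86 mm height. Along +x a tail fin 12 mm wide, 40 to 51 mm high, reaches 44 mm from the axis; below it, also along +x, the keyway (dark slot 8 mm wide) of the 19 mm bore, which rises 45 mm into the foot
- done_bird: the varnished bird of dark wood, at the start seated on one of the spindles, keyed like the rest; same shape, size and axes as the blank birds
- tray: fixed small red open tray, 130 by 130 mm outside, walls 6 mm thick and 40 mm tall, floor 6 mm thick, axes along its sides; origin at the centre of its underside
- paint_jar: white paint jar, 52 mm across, 50 mm tall, a bystander; origin under its centre
- brush_cup: dark wooden cup, 76 mm across, 85 mm tall, two brushes reaching to about 150 mm, a bystander; origin under its centre
- egg_doll: egg-shaped wooden doll with no tail, 58 mm across, 85 mm tall, a bystander; origin under its centre
Mind the look-alikes: they are no part of the job. What is shaped like the bird_1 but blue or purple is not meant.

How it is judged:
By the outcome, as a careful person would: the job done as asked, in the order asked, and still so for the second after the job is handed in, with the robot touching nothing.
Of bird_1, bird_2, bird_3, bird_4 only 3 to 4 are there at a start; the rules pass over those that are not, and their reading is None.
At some moment in a run one of bird_1, bird_2, bird_3, bird_4 may be knocked a few centimetres aside while the robot is not near it.
It also fails if it takes over 210 s, if anything falls off the work surface, if the arm or the gripper's body presses on something with over 40 N, if the wrist force passes 120 N, or if a joint passes its speed limit or range.

## Working session

There is one attempt and no reset: what is moved stays moved. The work goes in short steps, Python scripts to look and compute and a tool call to move; the robot and the scene stay as the last step left them, time stands still between calls to the robot, and variables do not carry over. Pictures are saved under pics/ and viewed, at most 14 in all, crops included, and the job is handed in when it is done.

Besides the shell and the picture viewer there is one more tool, called as name(argument=value, ...) on one line, values as JSON. apply_moves: Moves the arm, as the interface text tells. Its arguments: {"type":"object","properties":{"motion":{"type":"array"},"gripper":{"type":"number"},"force":{"type":"number"}},"required":["motion"]}

```bash
mkdir -p pics
cat > h.py <<'E'
import numpy as np, cv2
from rig import robot, imaging
def snap(n, save=None):
    s=imaging.snapshot(n)
    if save: cv2.imwrite('pics/'+save,s['color'][:,:,::-1])
    return s
def pts(s):
    """world point per pixel (HxWx3), nan where no depth"""
    z=s['z_map'].astype(float); h,w=z.shape
    u,v=np.meshgrid(np.arange(w),np.arange(h))
    P=np.stack([(u-s['cx'])/s['fx']*z,-(v-s['cy'])/s['fy']*z,-z,np.ones_like(z)],-1)
    W=(P@np.array(s['cam_to_world']).T)[...,:3]; W[z<=0]=np.nan
    return W
E
python3 - <<'E'
from h import *
print(robot.read_state())
for n in('scene','side','wrist'):
    s=snap(n,n+'0.png'); print(n,s['fx'],s['fy'],s['cx'],s['cy'],np.round(s['cam_to_world'],3).tolist(),[k for k in s])
    np.savez('pics/'+n+'0.npz',W=pts(s),c=s['color'])
a=[cv2.imread('pics/%s0.png'%n) for n in('scene','side')]
E
```

```text
{'time': 0.0, 'joint_pos': array([-1.02265582e+01,  3.02776813e+01,  8.21559034e+01, -1.16091148e-03,
        6.76891072e+01, -1.02263066e+01]), 'qvel': array([-0.04067868,  0.04022416,  0.03118321, -0.03501787,  0.05958681,
        0.02089888]), 'joint_efforts': array([-5.45745443e-04, -4.40045428e+01, -1.76593530e+01,  6.32597599e-02,
        5.83207863e-02, -1.53719384e-04]), 'tool_pos': array([6.24272015e+02, 1.63034307e-01, 2.21588092e+02]), 'tcp_rot': array([-1.79879067e+02, -2.07262708e-02,  9.00001684e+01]), 'contact_force': array([ 0.11695011,  1.00909467, -0.28337048]), 'moment': array([-0.01067126,  0.0341459 , -0.06384998]), 'grip_force': 0.0, 'finger_gap': 86.8681868852703}
scene 355.2556303892338 355.2556303892338 254.37994646411119 188.7466905097538 [[0.712, -0.435, 0.552, 1023.286], [0.702, 0.457, -0.546, -388.595], [-0.014, 0.776, 0.63, 628.043], [0.0, 0.0, 0.0, 1.0]] ['color', 'z_map', 'fx', 'fy', 'cx', 'cy', 'cam_to_world']
side 351.5250794327176 351.5250794327176 256.2027822705565 192.40334311209654 [[0.768, 0.479, -0.426, 180.465], [-0.641, 0.562, -0.523, -372.783], [-0.011, 0.674, 0.738, 722.446], [0.0, 0.0, 0.0, 1.0]] ['color', 'z_map', 'fx', 'fy', 'cx', 'cy', 'cam_to_world']
wrist 278.6593908949634 278.6593908949634 256.65193318604605 190.11532354048472 [[1.0, -0.001, 0.002, 624.236], [0.0, 0.964, 0.267, 74.863], [-0.002, -0.267, 0.964, 382.37], [0.0, 0.0, 0.0, 1.0]] ['color', 'z_map', 'fx', 'fy', 'cx', 'cy', 'cam_to_world']
```

View pics/scene0.png

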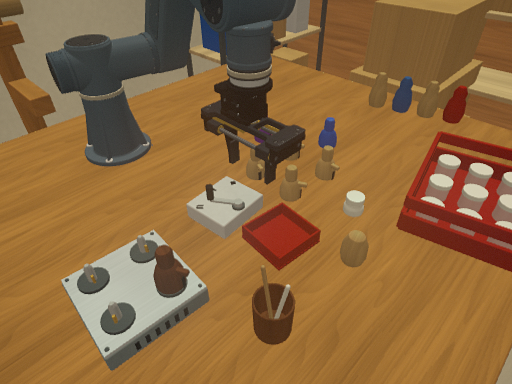

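View pics/side0.png

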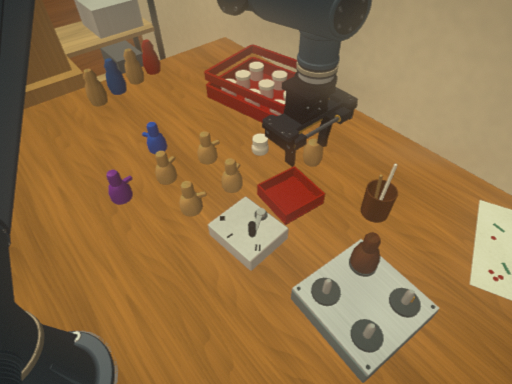

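```bash
cat >> h.py <<'E'
def xy(P): return np.round(P,1).tolist()
def clusters(W,c,zlo,zhi,cond,minn=25):
    """connected image blobs of pixels in a height band satisfying colour cond"""
    with np.errstate(invalid='ignore'):
        m=(W[...,2]>zlo)&(W[...,2]<zhi)&(W[...,0]>150)&(W[...,0]<1000)&(abs(W[...,1])<650)&cond
    n,l,st,ce=cv2.connectedComponentsWithStats(m.astype(np.uint8),connectivity=8)
    return [(W[l==i],ce[i]) for i in range(1,n) if st[i,4]>=minn]
def circ(p,r=None):
    """least-squares circle through xy points"""
    from scipy.optimize import least_squares
    f=(lambda q:np.hypot(p[:,0]-q[0],p[:,1]-q[1])-(r or q[2]))
    q=least_squares(f,[*p[:,:2].mean(0),20],loss='soft_l1').x
    return q
E
python3 - <<'E'
from h import *
for n in('scene','side','wrist'):
    d=np.load(f'pics/{n}0.npz');W=d['W'];c=d['c']
    hsv=cv2.cvtColor(c,cv2.COLOR_RGB2HSV);H,S,V=[hsv[...,i] for i in range(3)]
    print(n)
    for p,ce in clusters(W,c,66,82,np.ones(H.shape,bool),8):
        if len(p)<900 : print(' hi',ce.round(),len(p),xy(p.mean(0)),'colour',c[int(ce[1]),int(ce[0])],'circ',xy(circ(p,16)[:2]))
    for p,ce in clusters(W,c,12,44,(H<6)&(S>180),40): print(' red',ce.round(),len(p),xy(np.nanmin(p,0)),xy(np.nanmax(p,0)))
    for p,ce in clusters(W,c,40,60,(S<45)&(V>90),60): print(' white/grey',ce.round(),len(p),xy(np.nanmin(p,0)),xy(np.nanmax(p,0)),xy(np.median(p,0)))
    for p,ce in clusters(W,c,85,110,(S<80),3): print(' post',ce.round(),len(p),xy(np.median(p,0)))
E
```

```text
scene
 hi [329. 126.] 47 [489.4, 476.0, 73.9] colour [ 64  64 100] circ [481.8, 486.3]
 hi [472. 149.] 135 [858.9, 633.4, 78.9] colour [105  30  23] circ [859.1, 638.6]
 hi [253. 156.] 29 [431.7, 194.1, 72.4] colour [121  94  55] circ [428.2, 208.0]
 hi [327. 156.] 55 [582.2, 334.1, 74.4] colour [122  93  53] circ [575.3, 345.1]
 hi [291. 176.] 63 [568.5, 194.2, 73.8] colour [121  94  54] circ [561.8, 204.3]
 hi [210. 195.] 41 [478.0, 0.1, 74.4] colour [66 54 39] circ [464.9, 7.2]
 hi [444. 219.] 192 [918.3, 298.6, 78.9] colour [110  39  27] circ [918.7, 304.0]
 hi [356. 238.] 241 [809.7, 121.4, 75.1] colour [168 137  79] circ [807.2, 126.3]
 hi [143. 247.] 50 [505.3, -203.1, 74.2] colour [120 110  96] circ [493.6, -194.2]
 hi [ 91. 276.] 57 [498.5, -312.2, 74.5] colour [177 144  65] circ [482.7, -310.0]
 hi [171. 286.] 168 [629.2, -219.3, 74.1] colour [79 57 43] circ [621.0, -214.9]
 hi [276. 289.] 81 [771.3, -88.0, 73.8] colour [79 45 21] circ [778.6, -99.9]
 hi [259. 294.] 57 [756.4, -117.8, 74.3] colour [81 50 27] circ [770.3, -117.2]
 hi [290. 298.] 31 [803.4, -85.9, 74.0] colou
[... 4061 characters left out ...]
.] 9 [616.6, -233.5, 88.4]
 post [328. 283.] 61 [494.8, -203.5, 95.2]
 post [410. 294.] 67 [597.1, -318.5, 94.8]
 post [371. 328.] 78 [487.8, -311.5, 95.6]
wrist
 hi [129. 174.] 107 [479.0, 8.0, 73.8] colour [27 26 23] circ [465.7, 1.4]
 hi [385. 244.] 119 [779.9, -78.1, 72.7] colour [87 44 23] circ [783.6, -92.3]
 red [286. 116.] 3153 [583.8, -4.7, 12.1] [722.7, 134.0, 41.3]
 white/grey [144. 137.] 11994 [416.8, -38.0, 40.0] [555.5, 118.7, 60.0] [490.1, 49.4, 43.8]
 white/grey [216. 294.] 2092 [480.2, -192.8, 40.0] [659.3, -149.9, 51.4] [562.0, -166.2, 48.5]
 white/grey [162. 305.] 126 [478.1, -184.5, 54.9] [510.7, -171.1, 58.5] [492.8, -178.3, 56.7]
 post [116. 180.] 300 [475.5, 6.3, 97.1]
```

View pics/wrist0.png

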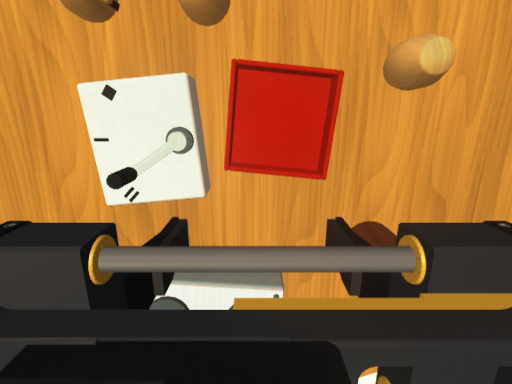

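Run:
```python
from h import *
d=np.load('pics/wrist0.npz');W=d['W'];c=d['c']
for n,(u,v) in dict(hinge=(180,140),square=(109,92),bar=(101,140),dbl=(131,194),knobtop=(117,181)).items():
    print(n,xy(W[v,u]),end='; ')
# hinge disc: grey blob; corners of box top
g=cv2.cvtColor(c,cv2.COLOR_RGB2GRAY).astype(int)
with np.errstate(invalid='ignore'): m=(W[...,2]>42)&(W[...,2]<50)&(W[...,0]<560)&(W[...,1]>-60)
r=cv2.minAreaRect(W[m][:,:2].astype(np.float32)); print(r)
with np.errstate(invalid='ignore'): k=(W[...,2]>93)&(W[...,0]<500)&(W[...,0]>440)&(W[...,1]>-30)&(W[...,1]<40)
print('knob top',xy(W[k].mean(0)),circ(W[k],9)[:2])
hp=W[130:151,165:194].reshape(-1,3); print('hinge z',np.nanpercentile(hp[:,2],[5,50,95]))
h=hp[hp[:,2]>np.nanpercentile(hp[:,2],40)];print(xy(h.mean(0)))
```

```text
hinge [535.9, 45.1, 60.5]; square [453.5, 98.1, 43.5]; bar [437.1, 43.6, 45.3]; dbl [464.6, -23.9, 44.5]; knobtop [477.1, 6.0, 98.5]; ((488.4842224121094, 75.88462829589844), (143.77774047851562, 230.20925903320312), 0.2041473090648651)
knob top [474.0, 5.7, 97.2] [471.90255198   4.68628255]
hinge z [43.57351477 57.91384077 60.52063748]
[531.0, 43.0, 58.9]
```

apply_moves(motion=[{"travel": [0.018,-0.167,0.05],"dr": [0,0,0]},{"travel": [0,-0.166,0.1],"dr": [0,0,0]},{"travel": [0,-0.166,0.1],"dr": [0,0,0]},{"travel": [0,0,0.1],"dr": [0,0,0]},{"travel": [0,0,0.1],"dr": [0,0,0]},{"travel": [0,0,0.067],"dr": [0,0,0]},{"travel": [0,0,0],"dr": [0,0,0]},{"travel": [0,0,0],"dr": [0,0,0]}], gripper=-1)

```text
time: 1.15
tool_pos: [475.7, 5.4, 67.9]
tcp_rot: [180.0, 0.0, 90.0]
contact_force: [0.2, -0.8, -0.1]
finger_gap: 87.0
grip_force: 0.0
```

apply_moves(motion=[{"travel": [0,0,0],"dr": [0,0,0]},{"travel": [0,0,0],"dr": [0,0,0]},{"travel": [0,0,0],"dr": [0,0,0]},{"travel": [0,0,0],"dr": [0,0,0]},{"travel": [0,0,0],"dr": [0,0,0]},{"travel": [0,0,0],"dr": [0,0,0]},{"travel": [0,0,0],"dr": [0,0,0]}], gripper=1, force=20)

```text
time: 2.02
tool_pos: [475.3, 5.4, 67.4]
tcp_rot: [-180.0, -0.0, 90.0]
contact_force: [-0.3, 0.3, 0.5]
finger_gap: 24.8
grip_force: 0.0
```

apply_moves(motion=[{"travel": [0,0,0],"dr": [0,0,0]},{"travel": [0,0,0],"dr": [0,0,0]},{"travel": [0,0,0],"dr": [0,0,0]},{"travel": [0,0,0],"dr": [0,0,0]}])

```text
time: 2.52
tool_pos: [473.4, 5.5, 67.3]
tcp_rot: [-179.8, -0.0, 90.0]
contact_force: [-5.6, -2.0, 2.7]
finger_gap: 17.6
grip_force: 20.0
```

apply_moves(motion=[{"travel": [0.041,-0.0217,0],"dr": [0,0,0]},{"travel": [0.0427,-0.0127,0],"dr": [0,0,0]},{"travel": [0.0447,-0.0043,0],"dr": [0,0,0]},{"travel": [0.0467,0.0047,0],"dr": [0,0,0]},{"travel": [0.0447,0.014,0],"dr": [0,0,0]},{"travel": [0.0403,0.022,0],"dr": [0,0,0]},{"travel": [0.0087,0.0063,0],"dr": [0,0,0]},{"travel": [0,0,0],"dr": [0,0,0]}])

```text
time: 3.52
tool_pos: [471.4, 88.1, 67.0]
tcp_rot: [-179.3, -0.2, 89.9]
contact_force: [-9.5, 4.8, 7.9]
finger_gap: 16.1
grip_force: 20.0
```

apply_moves(motion=[{"travel": [0,0,0],"dr": [0,0,0]},{"travel": [0,0,0],"dr": [0,0,0]},{"travel": [0,0,0],"dr": [0,0,0]},{"travel": [0,0,0],"dr": [0,0,0]},{"travel": [0,0,-0.2],"dr": [0,0,0]},{"travel": [0,0,-0.2],"dr": [0,0,0]},{"travel": [-0.2,0.05,-0.1],"dr": [0,0,0]},{"travel": [-0.2,0.05,0],"dr": [0,0,0]}], gripper=-1)

```text
time: 4.53
tool_pos: [509.2, -29.7, 218.1]
tcp_rot: [179.5, 0.1, 90.1]
contact_force: [0.6, 1.6, -0.4]
finger_gap: 84.2
grip_force: 0.0
```

Run:
```python
from h import *
s=snap('wrist','w1.png');W=pts(s)
print(robot.read_state()['tool_pos'])
with np.errstate(invalid='ignore'): k=(W[...,2]>93)&(W[...,2]<101)&(W[...,0]<500)&(W[...,0]>440)&(W[...,1]>30)&(W[...,1]<130)
print('knob top',k.sum(),xy(W[k].mean(0)),circ(W[k],9)[:2])
```

```text
[511.98871264 -38.05149117 217.19202957]
knob top 296 [470.9, 77.7, 97.3] [467.34918884  76.13203392]
```

View pics/w1.png

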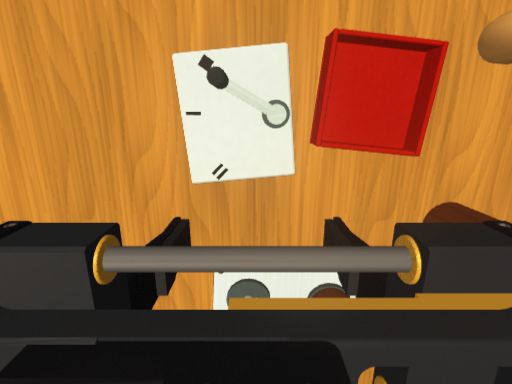

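apply_moves(motion=[{"travel": [0.12,-0.063,0],"dr": [0,0,0]},{"travel": [0.12,-0.064,0],"dr": [0,0,0]},{"travel": [0,0,0.167],"dr": [0,0,0]},{"travel": [0,0,0.167],"dr": [0,0,0]},{"travel": [0,0,0.16],"dr": [0,0,0]},{"travel": [0,0,0],"dr": [0,0,0]},{"travel": [0,0,0],"dr": [0,0,0]},{"travel": [0,0,0],"dr": [0,0,0]}], gripper=1)

```text
time: 5.58
tool_pos: [470.0, 43.3, 68.5]
tcp_rot: [179.7, 0.0, 90.0]
contact_force: [1.1, -0.1, -0.2]
finger_gap: 15.0
grip_force: 0.0
```

apply_moves(motion=[{"travel": [0.033,0,0],"dr": [0,0,0]},{"travel": [0.027,0,0],"dr": [0,0,0]},{"travel": [0.017,0,0],"dr": [0,0,0]},{"travel": [0.013,0,0],"dr": [0,0,0]},{"travel": [0.01,0,0],"dr": [0,0,0]},{"travel": [0,0,0],"dr": [0,0,0]}])

```text
time: 6.32
tool_pos: [473.3, 64.5, 68.0]
tcp_rot: [179.5, 0.8, 90.5]
contact_force: [1.0, -45.5, 1.7]
finger_gap: 0.3
grip_force: 22.4
```

apply_moves(motion=[{"travel": [-0.09,0,0],"dr": [0,0,0]},{"travel": [0,0,-0.2],"dr": [0,0,0]},{"travel": [0,0,-0.2],"dr": [0,0,0]},{"travel": [-0.1,0.02,-0.18],"dr": [0,0,0]},{"travel": [-0.18,0.03,-0.1],"dr": [0,0,0]},{"travel": [-0.2,0.04,-0.05],"dr": [0,0,0]},{"travel": [-0.2,0.04,-0.05],"dr": [0,0,0]},{"travel": [-0.2,0.04,0],"dr": [0,0,0]}], gripper=-1)

```text
time: 7.32
tool_pos: [520.0, -217.8, 302.4]
tcp_rot: [179.8, 0.1, 90.0]
contact_force: [1.0, 1.0, 0.2]
finger_gap: 72.4
grip_force: 0.0
```

apply_moves(motion=[{"travel": [-0.2,0.04,0],"dr": [0,0,0]},{"travel": [-0.2,0.04,0],"dr": [0,0,0]},{"travel": [0,0,0],"dr": [0,0,0]},{"travel": [0,0,0],"dr": [0,0,0]},{"travel": [0,0,0],"dr": [0,0,0]}])

```text
time: 7.95
tool_pos: [543.0, -334.5, 300.5]
tcp_rot: [-180.0, -0.0, 90.1]
contact_force: [0.3, 0.1, 0.6]
finger_gap: 86.9
grip_force: 0.0
```

Run:
```python
from h import *
s=snap('wrist','w2.png');W=pts(s);np.savez('pics/w2.npz',W=W,c=s['color'])
print(robot.read_state()['tool_pos'])
for lo,hi in((56.5,60.5),(70,76),(88,97)):
  for p,ce in clusters(W,s['color'],lo,hi,np.ones(W.shape[:2],bool),15):
    if len(p)<6000:print(lo,ce.round(),len(p),xy(p.mean(0)),xy(np.median(p,0)))
s=snap('side')
W=pts(s)
with np.errstate(invalid='ignore'): k=(W[...,2]>93)&(W[...,2]<101)&(W[...,0]<500)&(W[...,0]>440)&(W[...,1]>30)&(W[...,1]<130)
print('knob top',k.sum(),xy(W[k].mean(0)))
```

```text
[ 543.10256969 -334.57859209  300.65907328]
56.5 [432.  16.] 72 [766.0, -139.4, 58.5] [763.4, -141.4, 58.4]
56.5 [474.   7.] 24 [817.9, -130.1, 58.7] [818.5, -129.4, 59.0]
56.5 [224.  67.] 789 [498.5, -200.7, 57.2] [498.1, -202.7, 57.1]
56.5 [221. 148.] 665 [491.4, -308.5, 57.2] [492.7, -307.1, 57.1]
56.5 [297. 152.] 658 [601.0, -314.8, 57.2] [600.0, -312.7, 57.1]
70 [441.  14.] 115 [769.1, -142.3, 73.1] [766.1, -144.2, 73.4]
70 [481.   6.] 34 [816.4, -132.7, 72.6] [817.8, -131.7, 73.0]
88 [301.  74.] 244 [597.3, -214.1, 92.3] [591.8, -219.3, 92.3]
88 [222.  63.] 89 [499.5, -201.2, 93.2] [500.2, -202.3, 93.3]
88 [219. 151.] 73 [492.5, -308.4, 92.9] [493.5, -307.8, 92.9]
88 [300. 157.] 72 [600.0, -315.8, 93.3] [599.2, -314.5, 93.2]
knob top 44 [472.1, 79.8, 98.3]
```

View pics/w2.png

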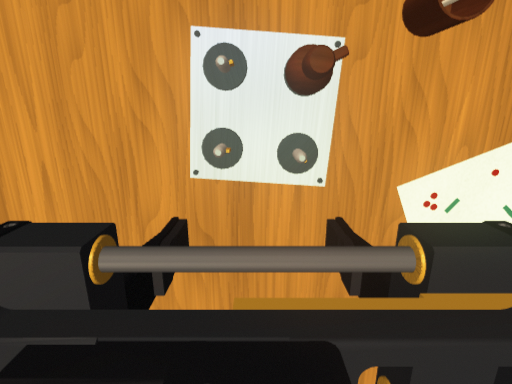

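```bash
cat >> h.py <<'E'
def ray(s,u,v,z):
    """pixel -> world point on plane at height z"""
    M=np.array(s['cam_to_world']); d=M[:3,:3]@np.array([(u-s['cx'])/s['fx'],-(v-s['cy'])/s['fy'],-1.])
    return M[:3,3]+d*(z-M[2,3])/d[2]
def spindles(s):
    c=s['color']; hsv=cv2.cvtColor(c,cv2.COLOR_RGB2HSV);H,S,V=[hsv[...,i].astype(int) for i in range(3)]
    W=pts(s)
    with np.errstate(invalid='ignore'): top=(W[...,2]>53)&(W[...,2]<63)&(W[...,1]<-130)&(W[...,0]<700)&(V<120)
    key=(H>8)&(H<24)&(S>140)&(V>110)
    n,l,st,ce=cv2.connectedComponentsWithStats(top.astype(np.uint8))
    out=[]
    for i in range(1,n):
        if st[i,4]<250: continue
        cs=max(cv2.findContours((l==i).astype(np.uint8),0,cv2.CHAIN_APPROX_NONE)[0],key=len)
        hull=cv2.convexHull(cs)[:,0]
        p=np.array([ray(s,u,v,57) for u,v in hull.astype(float)]); q=circ(p)
        x,y,w,h=st[i,:4]; kk=np.zeros_like(key); kk[y:y+h,x:x+w]=key[y:y+h,x:x+w]
        v,u=np.nonzero(kk)
        with np.errstate(invalid='ignore'): pk=W[v,u]
        ok=(pk[:,2]>70)&(pk[:,2]<82)
        kx=np.array([ray(s,a,b,78) for a,b in zip(u[ok],v[ok])])
        d=kx.mean(0)[:2]-q[:2] if ok.sum() else np.array([np.nan]*2)
        out.append((q,d)); print('spindle',np.round(q,1),'key n',ok.sum(),'r',round(np.hypot(*d),1),'dir',round(float(np.degrees(np.arctan2(d[1],d[0]))),1), 'all',len(u))
    return out
E
python3 - <<'E'
from h import *
s=snap('wrist'); spindles(s)
b=[circ(np.array([ray(s,u,v,58) for u,v in ((0,0),(1,1),(2,2))]))] and 0
print('tail tip',ray(s,346,50,104),ray(s,341,52,104))
E
```

```text
spindle [ 499.2 -199.7   29. ] key n 16 r 10.2 dir 13.5 all 18
spindle [ 492.2 -308.7   28.8] key n 15 r 10.3 dir -6.2 all 19
spindle [ 600.9 -315.7   28.8] key n 3 r 12.3 dir -43.8 all 4
tail tip [ 646.74028956 -189.02298536  104.        ] [ 641.0770212  -191.16602251  104.        ]
```

apply_moves(motion=[{"travel": [-0.06,0,0.2],"dr": [0,0,0]},{"travel": [-0.02,0,0.16],"dr": [0,0,0]},{"travel": [0,0,0],"dr": [0,0,0]},{"travel": [0,0,0],"dr": [0,0,0]},{"travel": [0,0,0],"dr": [0,0,0]}])

```text
time: 8.72
tool_pos: [544.6, -361.2, 195.5]
tcp_rot: [179.8, 0.2, 90.0]
contact_force: [0.4, 0.4, -1.0]
finger_gap: 87.1
grip_force: 0.0
```

Run:
```python
from h import *
s=snap('wrist','w3.png'); spindles(s); W=pts(s)
for lo,hi in((120,140),(104,108)):
  for p,ce in clusters(W,s['color'],lo,hi,np.ones(W.shape[:2],bool),15):
    if len(p)<6000:print(lo,ce.round(),len(p),xy(p.mean(0)),circ(p,16))
```

```text
spindle [ 499.4 -200.4   29.3] key n 35 r 10.0 dir 16.4 all 38
spindle [ 492.2 -308.9   29.1] key n 28 r 9.9 dir -5.3 all 37
spindle [ 600.9 -316.    29.1] key n 3 r 12.3 dir -43.8 all 5
120 [337.  14.] 421 [601.5, -218.7, 130.0] [ 608.6238368 -206.6401763   20.       ]
104 [331.  26.] 498 [604.0, -219.5, 106.0] [ 606.70103922 -211.82419401   20.        ]
```

View pics/w3.png

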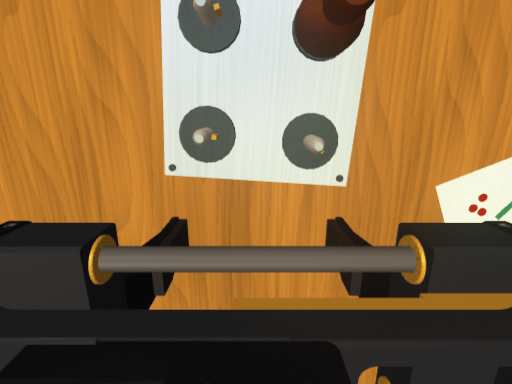

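apply_moves(motion=[{"travel": [0.13,0.1,-0.06],"dr": [0,0,0]},{"travel": [0.13,0.11,-0.06],"dr": [0,0,0]},{"travel": [0,0,0],"dr": [0,0,0]},{"travel": [0,0,0],"dr": [0,0,0]},{"travel": [0,0,0],"dr": [0,0,0]}])

```text
time: 9.4
tool_pos: [605.2, -283.3, 228.3]
tcp_rot: [-180.0, -0.0, 89.9]
contact_force: [0.9, 0.7, -0.3]
finger_gap: 86.9
grip_force: 0.0
```

```bash
cat >> h.py <<'E'
def bird(s,near,z0=0,R=90,chk=None):
    """head centre from silhouette points in head band; tail tip from fin band; foot rim"""
    W=pts(s)
    with np.errstate(invalid='ignore'):
        nr=(np.hypot(W[...,0]-near[0],W[...,1]-near[1])<R)
        hd=nr&(W[...,2]>z0+66)&(W[...,2]<z0+97)
        fin=nr&(W[...,2]>z0+46)&(W[...,2]<z0+53)
    P=W[hd]
    # top cap: sphere-ish head; use least squares on points of band 66..80 with r=16
    from scipy.optimize import least_squares
    b=P[(P[:,2]<z0+81)]
    q=circ(b,16)[:2]
    t=W[fin]; r=np.hypot(*(t[:,:2]-q).T); t=t[(r>28)&(r<48)]
    a=np.degrees(np.arctan2(*(t[:,:2].mean(0)-q)[::-1])) if len(t) else np.nan
    tp=P[P[:,2]>z0+92]
    print('bird head',np.round(q,1),'n',len(b),'top',xy(tp.mean(0)) if len(tp) else None,'fin n',len(t),'angle',round(float(a),1),'rmax',round(float(r[r<60].max()),1) if len(r) else None)
    return q,a
E
python3 - <<'E'
from h import *
print(robot.read_state()['tool_pos'])
s=snap('wrist','w4.png'); spindles(s); bird(s,(608,-210),58)
E
```

```text
[ 605.20439683 -283.32455166  228.31282915]
spindle [ 499.8 -199.5   29.3] key n 27 r 10.4 dir 15.3 all 28
spindle [ 492.7 -308.3   29.3] key n 25 r 10.3 dir -1.9 all 46
spindle [ 601.4 -315.3   29. ] key n 10 r 11.2 dir -36.2 all 17h.py:25: RuntimeWarning: Mean of empty slice.
  q=least_squares(f,[*p[:,:2].mean(0),20],loss='soft_l1').x
  ret = um.true_divide(
Traceback (most recent call last):
  File "h.py", line 62, in bird
    q=circ(b,16)[:2]
      ~~~~^^^^^^
  File "h.py", line 25, in circ
    q=least_squares(f,[*p[:,:2].mean(0),20],loss='soft_l1').x
      ~~~~~~~~~~~~~^^^^^^^^^^^^^^^^^^^^^^^^^^^^^^^^^^^^^^^^
ValueError: Initial guess is outside of provided bounds
```

View pics/w4.png

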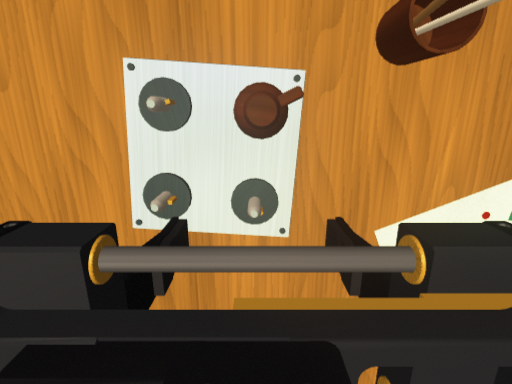

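Run:
```python
import re
t=open('h.py').read(); i=t.index('def bird('); t=t[:i]+'''def bird(s,near,z0=0,R=60):
    """seen from nearly above: head outline cast to its equator height, foot outline, fin direction"""
    W=pts(s)
    with np.errstate(invalid='ignore'):
        nr=(np.hypot(W[...,0]-near[0],W[...,1]-near[1])<R)
        hd=(nr&(W[...,2]>z0+64)&(W[...,2]<z0+100)).astype(np.uint8)
        fin=nr&(W[...,2]>z0+44)&(W[...,2]<z0+54)
    n,l,st,ce=cv2.connectedComponentsWithStats(hd)
    if n<2: print('no head',np.nanmax(W[nr][:,2]) if nr.any() else None); return
    i=1+st[1:,4].argmax(); cs=max(cv2.findContours((l==i).astype(np.uint8),0,cv2.CHAIN_APPROX_NONE)[0],key=len)[:,0]
    q=circ(np.array([ray(s,u,v,z0+72) for u,v in cs.astype(float)]))
    t=W[fin]; r=np.hypot(*(t[:,:2]-q[:2]).T); k=(r>30)&(r<48); d=t[k][:,:2].mean(0)-q[:2] if k.any() else np.array([np.nan]*2)
    print('head',np.round(q,1),'px',ce[i].round(),'fin n',k.sum(),'angle',round(float(np.degrees(np.arctan2(d[1],d[0]))),1),'rmax',round(float(r[k].max()),1) if k.any() else None)
    return q,d
'''
open('h.py','w').write(t)
from h import *
s=snap('wrist'); W=pts(s); print(s['z_map'][100:125:6,250:305:8].round(), xy(W[92,301]),xy(W[108,262]))
bird(s,(608,-210),58)
```

```text
[[227. 227. 228. 230. 265. 267. 324.]
 [227. 227. 228. 226. 270. 326. 326.]
 [231. 228. 229. 228. 274. 328. 327.]
 [232. 230. 229. 231. 277. 329. 329.]
 [237. 232. 232. 239. 285. 332. 330.]] [647.0, -189.5, 107.6] [609.1, -204.8, 152.8]
head [ 608.7 -206.8   16.2] px [261. 110.] fin n 182 angle 25.5 rmax 43.7
```

apply_moves(motion=[{"travel": [0.128,0.012,0],"dr": [0,0,0]},{"travel": [0.127,0,0],"dr": [0,0,0]},{"travel": [0,0,0.15],"dr": [0,0,0]},{"travel": [0,0,0.15],"dr": [0,0,0]},{"travel": [0,0,0.087],"dr": [0,0,0]},{"travel": [0,0,0],"dr": [0,0,0]},{"travel": [0,0,0],"dr": [0,0,0]},{"travel": [0,0,0],"dr": [0,0,0]}])

```text
time: 10.5
tool_pos: [610.7, -206.8, 114.1]
tcp_rot: [179.8, 0.1, 90.0]
contact_force: [0.3, 0.4, 1.0]
finger_gap: 87.1
grip_force: 0.0
```

apply_moves(motion=[{"travel": [0,0,0],"dr": [0,0,0]},{"travel": [0,0,0],"dr": [0,0,0]},{"travel": [0,0,0],"dr": [0,0,0]},{"travel": [0,0,0],"dr": [0,0,0]},{"travel": [0,0,0],"dr": [0,0,0]},{"travel": [0,0,0],"dr": [0,0,0]},{"travel": [0,0,0],"dr": [0,0,0]},{"travel": [0,0,0],"dr": [0,0,0]}], gripper=1, force=25)

```text
time: 11.5
tool_pos: [609.5, -205.9, 112.2]
tcp_rot: [-180.0, -0.0, 90.0]
contact_force: [-0.7, -0.5, 0.7]
finger_gap: 42.1
grip_force: 25.0
```

apply_moves(motion=[{"travel": [0,0,0],"dr": [0,0,0]},{"travel": [0,0,0],"dr": [0,0,0]},{"travel": [0,0,0],"dr": [0,0,0]},{"travel": [0,0,-0.027],"dr": [0,0,0]},{"travel": [0,0,0],"dr": [0,0,0]}], gripper=-0.3)

```text
time: 12.12
tool_pos: [610.5, -206.4, 121.5]
tcp_rot: [179.9, 0.1, 90.0]
contact_force: [0.9, 0.5, 0.3]
finger_gap: 56.1
grip_force: 0.0
```

apply_moves(motion=[{"travel": [0,0,0],"dr": [0,0,0]},{"travel": [0,0,0],"dr": [0,0,0]},{"travel": [0,0,0],"dr": [0,0,0]},{"travel": [0,0,0],"dr": [0,0,0]},{"travel": [0,0,0],"dr": [0,0,0]},{"travel": [0,0,0],"dr": [0,0,0]},{"travel": [0,0,0],"dr": [0,0,0]}], gripper=1)

```text
time: 13.0
tool_pos: [609.6, -205.9, 120.3]
tcp_rot: [-180.0, -0.0, 90.0]
contact_force: [-0.6, 0.0, 0.0]
finger_gap: 31.6
grip_force: 25.0
```

apply_moves(motion=[{"travel": [0,0,-0.1],"dr": [0,0,0]},{"travel": [0,0,-0.15],"dr": [0,0,0]},{"travel": [0,0,-0.15],"dr": [0,0,0]},{"travel": [0.15,0.028,0],"dr": [0,0,0]},{"travel": [0.19,0.03,0],"dr": [0,0,0]},{"travel": [0.19,0.03,0],"dr": [0,0,0]},{"travel": [0.19,0.03,0],"dr": [0,0,0]},{"travel": [0.18,0.025,0],"dr": [0,0,0]}])

```text
time: 14.0
tool_pos: [652.7, 66.0, 240.3]
tcp_rot: [180.0, -0.0, 90.0]
contact_force: [1.4, 0.1, -2.1]
finger_gap: 31.7
grip_force: 25.0
```

apply_moves(motion=[{"travel": [0,0,0.1],"dr": [0,0,0]},{"travel": [0,0,0.12],"dr": [0,0,0]},{"travel": [0,0,0.12],"dr": [0,0,0]},{"travel": [0,0,0.12],"dr": [0,0,0]},{"travel": [0,0,0.05],"dr": [0,0,0]},{"travel": [0,0,0],"dr": [0,0,0]},{"travel": [0,0,0],"dr": [0,0,0]},{"travel": [0,0,0],"dr": [0,0,0]}])

```text
time: 15.0
tool_pos: [653.8, 63.9, 89.2]
tcp_rot: [179.8, 0.0, 90.0]
contact_force: [-0.4, -0.8, -0.8]
finger_gap: 31.8
grip_force: 25.0
```

apply_moves(motion=[{"travel": [0,0,0.04],"dr": [0,0,0]},{"travel": [0,0,0.026],"dr": [0,0,0]},{"travel": [0,0,0],"dr": [0,0,0]},{"travel": [0,0,0],"dr": [0,0,0]}])

```text
time: 15.5
tool_pos: [652.3, 64.0, 67.7]
tcp_rot: [-180.0, -0.0, 90.0]
contact_force: [-1.7, -0.5, 3.3]
finger_gap: 31.6
grip_force: 25.0
```

apply_moves(motion=[{"travel": [0,0,0],"dr": [0,0,0]},{"travel": [0,0,0],"dr": [0,0,0]},{"travel": [0,0,0],"dr": [0,0,0]},{"travel": [0,0,0],"dr": [0,0,0]},{"travel": [0,0,0],"dr": [0,0,0]},{"travel": [0,0,-0.1],"dr": [0,0,0]},{"travel": [0,0,-0.2],"dr": [0,0,0]},{"travel": [0,0,-0.2],"dr": [0,0,0]}], gripper=-1)

```text
time: 16.5
tool_pos: [652.2, 64.0, 218.7]
tcp_rot: [-179.9, -0.0, 90.0]
contact_force: [0.6, -0.7, 0.1]
finger_gap: 86.9
grip_force: 0.0
```

apply_moves(motion=[{"travel": [0.11,-0.126,-0.07],"dr": [0,0,0]},{"travel": [0.11,-0.127,-0.07],"dr": [0,0,0]},{"travel": [0.11,-0.127,-0.07],"dr": [0,0,0]},{"travel": [0.107,-0.127,-0.06],"dr": [0,0,0]},{"travel": [0,0,0],"dr": [0,0,0]},{"travel": [0,0,0],"dr": [0,0,0]},{"travel": [0,0,0],"dr": [0,0,0]}])

```text
time: 17.38
tool_pos: [501.3, 194.3, 298.0]
tcp_rot: [-180.0, 0.0, 89.9]
contact_force: [-0.2, 0.1, -0.7]
finger_gap: 86.7
grip_force: 0.0
```

Run:
```python
from h import *
print(robot.read_state()['tool_pos'])
s=snap('wrist','w5.png'); W=pts(s)
for b in((428,208),(562,204),(575,345),(437,352)): bird(s,b)
```

```text
[501.32441039 194.26148407 297.96041694]
head [427.9 208.3  17.1] px [205. 158.] fin n 81 angle -20.6 rmax 44.5
head [563.1 204.8  16.9] px [301. 160.] fin n 76 angle 27.7 rmax 43.2
head [577.1 347.6  17.3] px [317.  48.] fin n 90 angle -7.5 rmax 42.8
head [436.7 354.7  17.2] px [206.  42.] fin n 110 angle 16.9 rmax 44.5
```

View pics/w5.png

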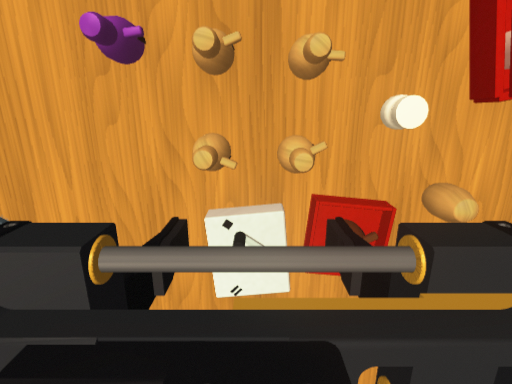

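apply_moves(motion=[{"travel": [-0.107,0.1,0.11],"dr": [0,0,0]},{"travel": [-0.107,0.1,0.12],"dr": [0,0,0]},{"travel": [0,0,0],"dr": [0,0,0]},{"travel": [0,0,0],"dr": [0,0,0]},{"travel": [0,0,0],"dr": [0,0,0]}])

```text
time: 18.05
tool_pos: [560.5, 131.5, 230.5]
tcp_rot: [179.9, -0.0, 90.0]
contact_force: [-0.0, -0.4, -1.1]
finger_gap: 87.1
grip_force: 0.0
```

```bash
cat > b.py <<'E'
import sys
from h import *
s=snap('wrist'); x,y=map(float,sys.argv[1:3]); t=robot.read_state()['tool_pos']; print('tcp',t.round(1))
z0=float(sys.argv[3]) if len(sys.argv)>3 else 0
r=bird(s,(x,y),z0)
if r is not None: q=r[0]; print('travel to grasp', ((q[1]-t[1])/300).round(3),((q[0]-t[0])/300).round(3),((t[2]-z0-62)/300).round(3))
E
python3 b.py 563 205
```

```text
tcp [560.5 131.6 230.7]
head [562.6 205.7  16. ] px [259. 113.] fin n 121 angle 25.0 rmax 43.8
travel to grasp 0.247 0.007 0.562
```

apply_moves(motion=[{"travel": [0.124,0.007,0.1],"dr": [0,0,0]},{"travel": [0.123,0,0.1],"dr": [0,0,0]},{"travel": [0,0,0.14],"dr": [0,0,0]},{"travel": [0,0,0.14],"dr": [0,0,0]},{"travel": [0,0,0.077],"dr": [0,0,0]},{"travel": [0,0,0],"dr": [0,0,0]},{"travel": [0,0,0],"dr": [0,0,0]},{"travel": [0,0,0],"dr": [0,0,0]}])

```text
time: 19.1
tool_pos: [563.8, 205.4, 64.3]
tcp_rot: [179.8, -0.0, 90.0]
contact_force: [0.8, -0.5, 0.8]
finger_gap: 87.3
grip_force: 0.0
```

apply_moves(motion=[{"travel": [0,0,0],"dr": [0,0,0]},{"travel": [0,0,0],"dr": [0,0,0]},{"travel": [0,0,0],"dr": [0,0,0]},{"travel": [0,0,0],"dr": [0,0,0]},{"travel": [0,0,0],"dr": [0,0,0]},{"travel": [0,0,0],"dr": [0,0,0]},{"travel": [0,0,0],"dr": [0,0,0]},{"travel": [0,0,0],"dr": [0,0,0]}], gripper=1)

```text
time: 20.1
tool_pos: [562.7, 205.0, 62.5]
tcp_rot: [180.0, -0.0, 90.0]
contact_force: [0.6, 0.6, -0.5]
finger_gap: 31.2
grip_force: 25.0
```

apply_moves(motion=[{"travel": [0,0,0],"dr": [0,0,0]},{"travel": [0,0,-0.1],"dr": [0,0,0]},{"travel": [0,0,-0.2],"dr": [0,0,0]},{"travel": [0,0,-0.2],"dr": [0,0,0]},{"travel": [-0.1,0,-0.1],"dr": [0,0,0]},{"travel": [-0.2,0,0],"dr": [0,0,0]},{"travel": [-0.2,0.05,0],"dr": [0,0,0]},{"travel": [-0.2,0.05,0],"dr": [0,0,0]}])

```text
time: 21.1
tool_pos: [592.1, -6.4, 242.4]
tcp_rot: [-180.0, -0.0, 90.0]
contact_force: [1.1, 0.8, -2.1]
finger_gap: 31.4
grip_force: 25.0
```

apply_moves(motion=[{"travel": [-0.18,0.02,0],"dr": [0,0,0]},{"travel": [-0.19,0.02,0],"dr": [0,0,0]},{"travel": [-0.19,0.016,0],"dr": [0,0,0]},{"travel": [-0.11,0,0],"dr": [0,0,0]},{"travel": [0,0,0],"dr": [0,0,0]},{"travel": [0,0,0.12],"dr": [0,0,0]},{"travel": [0,0,0],"dr": [0,0,0]},{"travel": [0,0,0],"dr": [0,0,0]}])

```text
time: 22.1
tool_pos: [609.7, -205.1, 207.1]
tcp_rot: [180.0, -0.0, 90.1]
contact_force: [0.3, -0.4, -1.0]
finger_gap: 31.3
grip_force: 25.0
```

apply_moves(motion=[{"travel": [-0.008,0,0.11],"dr": [0,0,0]},{"travel": [0,0,0],"dr": [0,0,0]},{"travel": [0,0,0.03],"dr": [0,0,0]},{"travel": [0,0,0.03],"dr": [0,0,0]},{"travel": [0,0,0.03],"dr": [0,0,0]},{"travel": [0,0,0],"dr": [0,0,0]},{"travel": [0,0,0],"dr": [0,0,0]}])

```text
time: 22.98
tool_pos: [609.6, -208.5, 146.6]
tcp_rot: [180.0, 0.0, 90.0]
contact_force: [0.4, -0.0, -1.6]
finger_gap: 31.7
grip_force: 25.0
```

apply_moves(motion=[{"travel": [0,0,0.02],"dr": [0,0,0]},{"travel": [0,0,0.02],"dr": [0,0,0]},{"travel": [0,0,0.02],"dr": [0,0,0]},{"travel": [0,0,0],"dr": [0,0,0]},{"travel": [0,0,0],"dr": [0,0,0]}])

```text
time: 23.6
tool_pos: [609.5, -208.4, 128.5]
tcp_rot: [180.0, 0.0, 90.0]
contact_force: [-0.7, -0.0, -1.4]
finger_gap: 31.5
grip_force: 25.0
```

apply_moves(motion=[{"travel": [0,0,0.024],"dr": [0,0,0]},{"travel": [0,0,0],"dr": [0,0,0]},{"travel": [0,0,0],"dr": [0,0,0]},{"travel": [0,0,0],"dr": [0,0,0]}])

```text
time: 24.1
tool_pos: [609.5, -208.5, 121.4]
tcp_rot: [180.0, 0.0, 90.0]
contact_force: [0.6, 0.1, -1.5]
finger_gap: 31.0
grip_force: 25.0
```

apply_moves(motion=[{"travel": [0,0,0],"dr": [0,0,0]},{"travel": [0,0,0],"dr": [0,0,0]},{"travel": [0,0,0],"dr": [0,0,0]},{"travel": [0,0,0],"dr": [0,0,0]},{"travel": [0,0,0],"dr": [0,0,0]},{"travel": [0,0,-0.12],"dr": [0,0,0]},{"travel": [-0.1,0,-0.12],"dr": [0,0,0]},{"travel": [-0.15,0,-0.12],"dr": [0,0,0]}], gripper=-1)

```text
time: 25.1
tool_pos: [609.5, -282.6, 230.4]
tcp_rot: [-180.0, -0.0, 90.1]
contact_force: [0.1, -1.5, -0.7]
finger_gap: 86.3
grip_force: 0.0
```

```bash
python3 b.py 608 -207 58
```

```text
tcp [ 612.1 -292.4  236.6]
head [ 609.2 -207.6   16.2] px [257. 112.] fin n 177 angle 25.1 rmax 43.8
travel to grasp 0.283 -0.01 0.389
```

apply_moves(motion=[{"travel": [-0.18,0.01,0],"dr": [0,0,0]},{"travel": [-0.18,0.01,0],"dr": [0,0,0]},{"travel": [-0.07,0.01,0],"dr": [0,0,0]},{"travel": [0,0,0],"dr": [0,0,0]},{"travel": [0,0,0],"dr": [0,0,0]},{"travel": [0,0,0],"dr": [0,0,0]}])

```text
time: 25.9
tool_pos: [618.6, -410.6, 229.4]
tcp_rot: [-180.0, -0.0, 90.1]
contact_force: [-0.3, 0.4, 0.8]
finger_gap: 87.3
grip_force: 0.0
```

Run:
```python
from h import *
s=snap('wrist','w6.png'); print(robot.read_state()['tool_pos']); spindles(s)
cv2.imwrite('pics/w6c.png',cv2.resize(s['color'][40:220,140:380,::-1],None,fx=3,fy=3,interpolation=cv2.INTER_CUBIC))
```

```text
[ 618.68465002 -410.77933225  229.56606516]
spindle [ 500.8 -203.5   27.2] key n 0 r nan dir nan all 0
spindle [ 492.7 -309.4   29.5] key n 30 r 9.8 dir -5.7 all 32
spindle [ 601.6 -316.4   29. ] key n 23 r 10.1 dir -42.6 all 26
```

View pics/w6c.png

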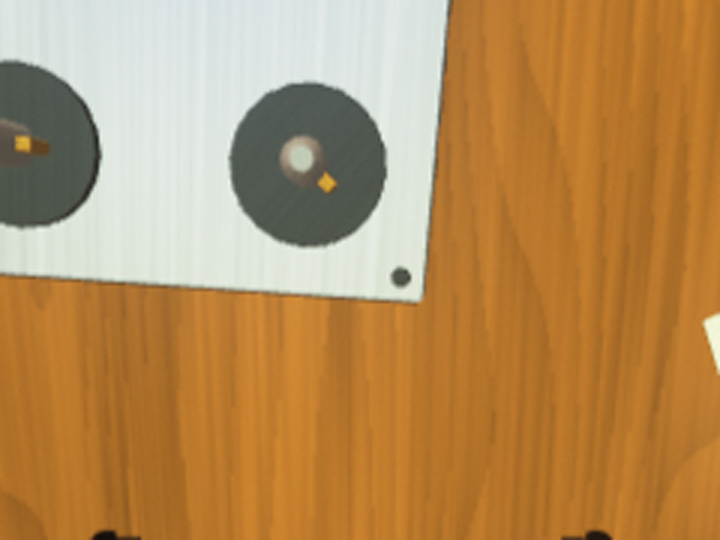

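apply_moves(motion=[{"travel": [0.181,-0.0636,0],"dr": [0,0,0]},{"travel": [0.181,-0.0636,0],"dr": [0,0,0]},{"travel": [0.181,-0.0636,0],"dr": [0,0,0]},{"travel": [0.181,-0.0636,0],"dr": [0,0,0]},{"travel": [0.181,-0.0636,0],"dr": [0,0,0]},{"travel": [0.181,-0.0636,0],"dr": [0,0,0]},{"travel": [0.181,-0.0636,0],"dr": [0,0,0]},{"travel": [0.181,-0.0636,0],"dr": [0,0,0]}])

```text
time: 26.95
tool_pos: [464.8, 24.3, 229.9]
tcp_rot: [179.9, -0.0, 90.0]
contact_force: [0.8, 0.8, -0.3]
finger_gap: 87.1
grip_force: 0.0
```

apply_moves(motion=[{"travel": [0.181,-0.0636,0],"dr": [0,0,0]},{"travel": [0.181,-0.0636,0],"dr": [0,0,0]},{"travel": [0,0,0],"dr": [0,0,0]},{"travel": [0,0,0],"dr": [0,0,0]},{"travel": [0,0,0],"dr": [0,0,0]},{"travel": [0,0,0],"dr": [0,0,0]}])

```text
time: 27.7
tool_pos: [428.2, 129.5, 229.3]
tcp_rot: [180.0, 0.0, 89.9]
contact_force: [0.1, 0.7, 0.6]
finger_gap: 87.0
grip_force: 0.0
```

```bash
python3 b.py 428 208
```

```text
tcp [428.1 129.6 229.3]
head [429.  209.4  16. ] px [258. 108.] fin n 116 angle -23.9 rmax 44.0
travel to grasp 0.266 0.003 0.558
```

apply_moves(motion=[{"travel": [0.133,0.003,0.1],"dr": [0,0,0]},{"travel": [0.133,0,0.1],"dr": [0,0,0]},{"travel": [0,0,0.14],"dr": [0,0,0]},{"travel": [0,0,0.14],"dr": [0,0,0]},{"travel": [0,0,0.077],"dr": [0,0,0]},{"travel": [0,0,0],"dr": [0,0,0]},{"travel": [0,0,0],"dr": [0,0,0]},{"travel": [0,0,0],"dr": [0,0,0]}])

```text
time: 28.75
tool_pos: [429.6, 210.4, 63.4]
tcp_rot: [179.9, -0.0, 90.0]
contact_force: [-0.1, 0.1, 0.4]
finger_gap: 87.1
grip_force: 0.0
```

apply_moves(motion=[{"travel": [0,0,0],"dr": [0,0,0]},{"travel": [0,0,0],"dr": [0,0,0]},{"travel": [0,0,0],"dr": [0,0,0]},{"travel": [0,0,0],"dr": [0,0,0]},{"travel": [0,0,0],"dr": [0,0,0]},{"travel": [0,0,0],"dr": [0,0,0]},{"travel": [0,0,0],"dr": [0,0,0]},{"travel": [0,0,0],"dr": [0,0,0]}], gripper=1)

```text
time: 29.75
tool_pos: [428.6, 210.4, 62.2]
tcp_rot: [180.0, -0.0, 90.0]
contact_force: [0.2, -0.3, -0.7]
finger_gap: 31.5
grip_force: 25.0
```

apply_moves(motion=[{"travel": [0,0,0],"dr": [0,0,0]},{"travel": [0,0,-0.1],"dr": [0,0,0]},{"travel": [0,0,-0.2],"dr": [0,0,0]},{"travel": [0,0,-0.2],"dr": [0,0,0]},{"travel": [0,0,-0.15],"dr": [0,0,0]},{"travel": [-0.18,0.06,0],"dr": [0,0,0]},{"travel": [-0.18,0.06,0],"dr": [0,0,0]},{"travel": [-0.18,0.06,0],"dr": [0,0,0]}])

```text
time: 30.75
tool_pos: [482.2, 47.2, 257.2]
tcp_rot: [-180.0, -0.0, 90.0]
contact_force: [1.4, 0.3, -1.5]
finger_gap: 31.1
grip_force: 25.0
```

apply_moves(motion=[{"travel": [-0.18,0.06,0],"dr": [0,0,0]},{"travel": [-0.18,0.06,0],"dr": [0,0,0]},{"travel": [-0.18,0.06,0],"dr": [0,0,0]},{"travel": [-0.18,0.06,0],"dr": [0,0,0]},{"travel": [-0.18,0.06,0],"dr": [0,0,0]},{"travel": [0,0,0],"dr": [0,0,0.036]},{"travel": [0,0,0],"dr": [0,0,0.035]},{"travel": [0,0,0],"dr": [0,0,0.035]}])

```text
time: 31.75
tool_pos: [571.7, -221.4, 256.3]
tcp_rot: [-179.9, -0.0, 70.7]
contact_force: [-0.6, 0.7, -1.4]
finger_gap: 31.2
grip_force: 25.0
```

apply_moves(motion=[{"travel": [-0.1315,0.0985,0],"dr": [0,0,0]},{"travel": [-0.1315,0.0985,0],"dr": [0,0,0]},{"travel": [0,0,0.1],"dr": [0,0,0]},{"travel": [0,0,0.1],"dr": [0,0,0]},{"travel": [0,0,0.06],"dr": [0,0,0]},{"travel": [0,0,0],"dr": [0,0,0]},{"travel": [0,0,0],"dr": [0,0,0]},{"travel": [0,0,0],"dr": [0,0,0]}])

```text
time: 32.75
tool_pos: [603.4, -315.9, 180.9]
tcp_rot: [179.8, 0.1, 70.9]
contact_force: [0.2, 0.1, 0.1]
finger_gap: 31.7
grip_force: 25.0
```

apply_moves(motion=[{"travel": [0,-0.006,0.03],"dr": [0,0,0]},{"travel": [0,0,0.03],"dr": [0,0,0]},{"travel": [0,0,0.03],"dr": [0,0,0]},{"travel": [0,0,0.03],"dr": [0,0,0]},{"travel": [0,0,0.02],"dr": [0,0,0]},{"travel": [0,0,0.02],"dr": [0,0,0]},{"travel": [0,0,0],"dr": [0,0,0]},{"travel": [0,0,0],"dr": [0,0,0]}])

```text
time: 33.75
tool_pos: [600.9, -314.9, 131.4]
tcp_rot: [-180.0, 0.0, 70.9]
contact_force: [-0.4, -0.4, -1.5]
finger_gap: 31.4
grip_force: 25.0
```

Key engaged (base at 69). Seat, release and retreat.

apply_moves(motion=[{"travel": [0,0,0.02],"dr": [0,0,0]},{"travel": [0,0,0.014],"dr": [0,0,0]},{"travel": [0,0,0],"dr": [0,0,0]},{"travel": [0,0,0],"dr": [0,0,0]}])

```text
time: 34.25
tool_pos: [600.9, -314.8, 120.9]
tcp_rot: [-180.0, -0.0, 70.9]
contact_force: [0.7, 0.5, -1.8]
finger_gap: 31.3
grip_force: 25.0
```

apply_moves(motion=[{"travel": [0,0,0],"dr": [0,0,0]},{"travel": [0,0,0],"dr": [0,0,0]},{"travel": [0,0,0],"dr": [0,0,0]},{"travel": [0,0,0],"dr": [0,0,0]},{"travel": [0,0,0],"dr": [0,0,0]},{"travel": [0,0,-0.12],"dr": [0,0,0]},{"travel": [0,0,-0.12],"dr": [0,0,-0.053]},{"travel": [0,0,-0.12],"dr": [0,0,-0.053]}], gripper=-1)

```text
time: 35.25
tool_pos: [600.7, -314.8, 230.0]
tcp_rot: [-180.0, -0.0, 90.3]
contact_force: [-0.6, -0.6, -0.0]
finger_gap: 86.1
grip_force: 0.0
```

apply_moves(motion=[{"travel": [-0.13,0,0],"dr": [0,0,0]},{"travel": [-0.13,0,0],"dr": [0,0,0]},{"travel": [0,0,0],"dr": [0,0,0]},{"travel": [0,0,0],"dr": [0,0,0]},{"travel": [0,0,0],"dr": [0,0,0]}])

```text
time: 35.88
tool_pos: [600.9, -391.5, 228.9]
tcp_rot: [-180.0, -0.1, 90.1]
contact_force: [1.1, -0.5, -0.5]
finger_gap: 86.8
grip_force: 0.0
```

```bash
python3 b.py 601 -316 58
python3 - <<'E'
from h import *
s=snap('wrist'); spindles(s)
E
```

```text
tcp [ 601.  -391.6  229. ]
head [ 600.3 -315.8   16.2] px [257. 112.] fin n 167 angle -42.7 rmax 44.0
travel to grasp 0.252 -0.002 0.363
spindle [ 500.3 -200.9   29.4] key n 0 r nan dir nan all 0
spindle [ 492.6 -309.3   29.3] key n 26 r 9.9 dir -4.8 all 30
```

apply_moves(motion=[{"travel": [0.184,-0.007,0],"dr": [0,0,0]},{"travel": [0.184,-0.007,0],"dr": [0,0,0]},{"travel": [0.184,-0.007,0],"dr": [0,0,0]},{"travel": [0.184,-0.007,0],"dr": [0,0,0]},{"travel": [0.184,-0.007,0],"dr": [0,0,0]},{"travel": [0.184,-0.007,0],"dr": [0,0,0]},{"travel": [0.184,-0.007,0],"dr": [0,0,0]},{"travel": [0.184,-0.007,0],"dr": [0,0,0]}])

```text
time: 36.98
tool_pos: [583.7, 51.1, 229.4]
tcp_rot: [180.0, -0.0, 90.0]
contact_force: [0.9, 0.1, 0.4]
finger_gap: 87.4
grip_force: 0.0
```

apply_moves(motion=[{"travel": [0.184,-0.007,0],"dr": [0,0,0]},{"travel": [0.184,-0.007,0],"dr": [0,0,0]},{"travel": [0.184,-0.007,0],"dr": [0,0,0]},{"travel": [0.184,-0.003,0],"dr": [0,0,0]},{"travel": [0,0,0],"dr": [0,0,0]},{"travel": [0,0,0],"dr": [0,0,0]},{"travel": [0,0,0],"dr": [0,0,0]},{"travel": [0,0,0],"dr": [0,0,0]}])

```text
time: 37.98
tool_pos: [577.1, 268.1, 229.1]
tcp_rot: [-180.0, 0.0, 89.9]
contact_force: [0.8, 0.2, -0.6]
finger_gap: 87.4
grip_force: 0.0
```

```bash
python3 b.py 577 347
python3 - <<'E'
from h import *
s=snap('side'); W=pts(s)
hsv=cv2.cvtColor(s['color'],cv2.COLOR_RGB2HSV)
for p,ce in clusters(W,s['color'],66,82,(hsv[...,0]>10)&(hsv[...,0]<25),15):
    if p[:,1].mean()>150 and p[:,0].mean()<680: print(ce.round(),xy(circ(p,16)[:2]))
E
```

```text
tcp [577.2 268.3 229.1]
head [576.2 346.9  16. ] px [256. 109.] fin n 121 angle -4.7 rmax 44.0
travel to grasp 0.262 -0.003 0.557
[205. 142.] [576.2, 344.8]
[157. 153.] [442.4, 391.9]
```

apply_moves(motion=[{"travel": [0.131,-0.003,0.1],"dr": [0,0,0]},{"travel": [0.131,0,0.1],"dr": [0,0,0]},{"travel": [0,0,0.14],"dr": [0,0,0]},{"travel": [0,0,0.14],"dr": [0,0,0]},{"travel": [0,0,0.077],"dr": [0,0,0]},{"travel": [0,0,0],"dr": [0,0,0]},{"travel": [0,0,0],"dr": [0,0,0]},{"travel": [0,0,0],"dr": [0,0,0]}])

```text
time: 39.08
tool_pos: [577.2, 348.5, 63.8]
tcp_rot: [179.8, -0.1, 90.0]
contact_force: [-0.6, -0.2, 0.3]
finger_gap: 87.0
grip_force: 0.0
```

apply_moves(motion=[{"travel": [0,0,0],"dr": [0,0,0]},{"travel": [0,0,0],"dr": [0,0,0]},{"travel": [0,0,0],"dr": [0,0,0]},{"travel": [0,0,0],"dr": [0,0,0]},{"travel": [0,0,0],"dr": [0,0,0]},{"travel": [0,0,0],"dr": [0,0,0]},{"travel": [0,0,0],"dr": [0,0,0]},{"travel": [0,0,0],"dr": [0,0,0]}], gripper=1)

```text
time: 40.08
tool_pos: [576.2, 348.1, 61.9]
tcp_rot: [180.0, -0.0, 90.0]
contact_force: [0.3, 0.0, -1.0]
finger_gap: 31.3
grip_force: 25.0
```

apply_moves(motion=[{"travel": [0,0,0],"dr": [0,0,0]},{"travel": [0,0,-0.1],"dr": [0,0,0]},{"travel": [0,0,-0.2],"dr": [0,0,0]},{"travel": [0,0,-0.2],"dr": [0,0,0]},{"travel": [-0.05,0,-0.15],"dr": [0,0,0]},{"travel": [-0.18,-0.02,0],"dr": [0,0,0]},{"travel": [-0.19,-0.03,0],"dr": [0,0,0]},{"travel": [-0.19,-0.03,0],"dr": [0,0,0]}])

```text
time: 41.08
tool_pos: [550.8, 163.6, 256.7]
tcp_rot: [-179.9, 0.0, 90.0]
contact_force: [1.1, -0.9, -1.6]
finger_gap: 31.6
grip_force: 25.0
```

apply_moves(motion=[{"travel": [-0.19,-0.03,0],"dr": [0,0,0]},{"travel": [-0.19,-0.03,0],"dr": [0,0,0]},{"travel": [-0.19,-0.03,0],"dr": [0,0,0]},{"travel": [-0.19,-0.03,0],"dr": [0,0,0]},{"travel": [-0.19,-0.03,0],"dr": [0,0,0]},{"travel": [-0.19,-0.02,0],"dr": [0,0,0]},{"travel": [0,0,0],"dr": [0,0,0]},{"travel": [0,0,0],"dr": [0,0,0]}])

```text
time: 42.08
tool_pos: [500.2, -176.4, 256.5]
tcp_rot: [-179.9, -0.1, 89.9]
contact_force: [-1.2, 0.2, -1.0]
finger_gap: 32.0
grip_force: 25.0
```

apply_moves(motion=[{"travel": [-0.15,-0.01,0],"dr": [0,0,0]},{"travel": [-0.15,-0.01,0],"dr": [0,0,0]},{"travel": [-0.138,-0.006,0],"dr": [0,0,0]},{"travel": [0,0,0.1],"dr": [0,0,0]},{"travel": [0,0,0.15],"dr": [0,0,0]},{"travel": [0,0,0],"dr": [0,0,0]},{"travel": [0,0,0],"dr": [0,0,0]},{"travel": [0,0,0],"dr": [0,0,0]}])

```text
time: 43.08
tool_pos: [494.6, -308.6, 184.0]
tcp_rot: [179.8, 0.2, 90.1]
contact_force: [0.5, -0.7, -1.2]
finger_gap: 31.3
grip_force: 25.0
```

apply_moves(motion=[{"travel": [0.002,-0.003,0.03],"dr": [0,0,0]},{"travel": [0,0,0.03],"dr": [0,0,0]},{"travel": [0,0,0.03],"dr": [0,0,0]},{"travel": [0,0,0.03],"dr": [0,0,0]},{"travel": [0,0,0.025],"dr": [0,0,0]},{"travel": [0,0,0.025],"dr": [0,0,0]},{"travel": [0,0,0],"dr": [0,0,0]},{"travel": [0,0,0],"dr": [0,0,0]}])

```text
time: 44.08
tool_pos: [492.5, -307.8, 131.1]
tcp_rot: [180.0, 0.0, 90.0]
contact_force: [0.1, 0.6, -1.8]
finger_gap: 31.6
grip_force: 25.0
```

apply_moves(motion=[{"travel": [0,0,0.02],"dr": [0,0,0]},{"travel": [0,0,0.014],"dr": [0,0,0]},{"travel": [0,0,0],"dr": [0,0,0]},{"travel": [0,0,0],"dr": [0,0,0]}])

```text
time: 44.58
tool_pos: [492.3, -307.7, 120.7]
tcp_rot: [180.0, 0.0, 90.0]
contact_force: [0.1, -0.5, -2.1]
finger_gap: 31.5
grip_force: 25.0
```

apply_moves(motion=[{"travel": [0,0,0],"dr": [0,0,0]},{"travel": [0,0,0],"dr": [0,0,0]},{"travel": [0,0,0],"dr": [0,0,0]},{"travel": [0,0,0],"dr": [0,0,0]},{"travel": [0,0,0],"dr": [0,0,0]},{"travel": [0,0,-0.12],"dr": [0,0,0]},{"travel": [-0.05,0,-0.12],"dr": [0,0,0]},{"travel": [-0.1,0,-0.12],"dr": [0,0,0]}], gripper=-1)

```text
time: 45.58
tool_pos: [492.1, -351.8, 229.7]
tcp_rot: [-180.0, -0.1, 90.1]
contact_force: [0.2, -0.1, -0.3]
finger_gap: 86.3
grip_force: 0.0
```

apply_moves(motion=[{"travel": [0,0,0],"dr": [0,0,0]},{"travel": [0,0,0],"dr": [0,0,0]},{"travel": [0,0,0],"dr": [0,0,0]}])

```text
time: 45.95
tool_pos: [491.4, -350.9, 226.9]
tcp_rot: [-179.8, -0.2, 90.0]
contact_force: [0.2, -0.6, -0.5]
finger_gap: 87.2
grip_force: 0.0
```

```bash
python3 b.py 492 -309 58
python3 - <<'E'
from h import *
s=snap('wrist'); spindles(s)
E
```

```text
tcp [ 491.5 -351.1  227.1]
head [ 492.2 -310.7   16.6] px [258. 152.] fin n 159 angle -2.2 rmax 43.4
travel to grasp 0.135 0.002 0.357
spindle [ 499.  -200.1   29.3] key n 20 r 10.5 dir 14.4 all 23
```

apply_moves(motion=[{"travel": [0.186,-0.014,0],"dr": [0,0,0]},{"travel": [0.186,-0.014,0],"dr": [0,0,0]},{"travel": [0.186,-0.014,0],"dr": [0,0,0]},{"travel": [0.186,-0.014,0],"dr": [0,0,0]},{"travel": [0.186,-0.014,0],"dr": [0,0,0]},{"travel": [0.186,-0.014,0],"dr": [0,0,0]},{"travel": [0.186,-0.014,0],"dr": [0,0,0]},{"travel": [0.186,-0.014,0],"dr": [0,0,0]}])

```text
time: 47.05
tool_pos: [457.9, 95.8, 228.4]
tcp_rot: [-180.0, -0.0, 90.0]
contact_force: [0.1, 0.3, 0.6]
finger_gap: 87.3
grip_force: 0.0
```

apply_moves(motion=[{"travel": [0.186,-0.014,0],"dr": [0,0,0]},{"travel": [0.186,-0.014,0],"dr": [0,0,0]},{"travel": [0.186,-0.014,0],"dr": [0,0,0]},{"travel": [0.186,-0.011,0],"dr": [0,0,0]},{"travel": [0,0,0],"dr": [0,0,0]},{"travel": [0,0,0],"dr": [0,0,0]},{"travel": [0,0,0],"dr": [0,0,0]},{"travel": [0,0,0],"dr": [0,0,0]}])

```text
time: 48.05
tool_pos: [443.1, 315.7, 228.7]
tcp_rot: [-180.0, 0.0, 89.9]
contact_force: [-0.0, 0.2, 0.8]
finger_gap: 87.2
grip_force: 0.0
```

```bash
python3 b.py 442 394
```

```text
tcp [443.1 315.9 228.8]
head [442.7 393.5  16. ] px [257. 110.] fin n 125 angle 23.4 rmax 43.7
travel to grasp 0.259 -0.001 0.556
```

apply_moves(motion=[{"travel": [0.13,-0.001,0.1],"dr": [0,0,0]},{"travel": [0.129,0,0.1],"dr": [0,0,0]},{"travel": [0,0,0.14],"dr": [0,0,0]},{"travel": [0,0,0.14],"dr": [0,0,0]},{"travel": [0,0,0.076],"dr": [0,0,0]},{"travel": [0,0,0],"dr": [0,0,0]},{"travel": [0,0,0],"dr": [0,0,0]},{"travel": [0,0,0],"dr": [0,0,0]}])

```text
time: 49.1
tool_pos: [443.6, 395.0, 63.5]
tcp_rot: [179.8, -0.1, 90.0]
contact_force: [1.1, -0.1, 1.1]
finger_gap: 87.2
grip_force: 0.0
```

apply_moves(motion=[{"travel": [0,0,0],"dr": [0,0,0]},{"travel": [0,0,0],"dr": [0,0,0]},{"travel": [0,0,0],"dr": [0,0,0]},{"travel": [0,0,0],"dr": [0,0,0]},{"travel": [0,0,0],"dr": [0,0,0]},{"travel": [0,0,0],"dr": [0,0,0]},{"travel": [0,0,0],"dr": [0,0,0]},{"travel": [0,0,0],"dr": [0,0,0]}], gripper=1)

```text
time: 50.1
tool_pos: [442.7, 394.7, 61.9]
tcp_rot: [180.0, -0.0, 90.0]
contact_force: [1.0, -0.0, -0.8]
finger_gap: 31.3
grip_force: 25.0
```

apply_moves(motion=[{"travel": [0,0,0],"dr": [0,0,0]},{"travel": [0,0,-0.1],"dr": [0,0,0]},{"travel": [0,0,-0.2],"dr": [0,0,0]},{"travel": [0,0,-0.2],"dr": [0,0,0]},{"travel": [-0.05,0,-0.15],"dr": [0,0,0]},{"travel": [-0.19,0.019,0],"dr": [0,0,0]},{"travel": [-0.19,0.019,0],"dr": [0,0,0]},{"travel": [-0.19,0.019,0],"dr": [0,0,0]}])

```text
time: 51.1
tool_pos: [458.7, 207.0, 256.7]
tcp_rot: [-179.9, 0.0, 90.1]
contact_force: [1.0, 0.4, -2.0]
finger_gap: 31.5
grip_force: 25.0
```

apply_moves(motion=[{"travel": [-0.19,0.019,0],"dr": [0,0,0]},{"travel": [-0.19,0.019,0],"dr": [0,0,0]},{"travel": [-0.19,0.019,0],"dr": [0,0,0]},{"travel": [-0.19,0.019,0],"dr": [0,0,0]},{"travel": [-0.19,0.019,0],"dr": [0,0,0]},{"travel": [-0.19,0.019,0],"dr": [0,0,0]},{"travel": [0,0,0],"dr": [0,0,0.046]},{"travel": [0,0,0],"dr": [0,0,0]}])

```text
time: 52.1
tool_pos: [492.9, -133.6, 256.3]
tcp_rot: [-179.9, -0.1, 81.7]
contact_force: [-0.6, 1.5, -1.6]
finger_gap: 31.2
grip_force: 25.0
```

apply_moves(motion=[{"travel": [-0.107,0.027,0],"dr": [0,0,0]},{"travel": [-0.106,0.027,0],"dr": [0,0,0]},{"travel": [0,0,0.1],"dr": [0,0,0]},{"travel": [0,0,0.15],"dr": [0,0,0]},{"travel": [0,0,0],"dr": [0,0,0]},{"travel": [0,0,0],"dr": [0,0,0]},{"travel": [0,0,0],"dr": [0,0,0]},{"travel": [0,0,0],"dr": [0,0,0]}])

```text
time: 53.1
tool_pos: [501.4, -199.2, 183.4]
tcp_rot: [179.8, 0.1, 81.8]
contact_force: [-0.4, -0.2, -2.1]
finger_gap: 31.5
grip_force: 25.0
```

apply_moves(motion=[{"travel": [0,-0.003,0.03],"dr": [0,0,0]},{"travel": [0,0,0.03],"dr": [0,0,0]},{"travel": [0,0,0.03],"dr": [0,0,0]},{"travel": [0,0,0.03],"dr": [0,0,0]},{"travel": [0,0,0.025],"dr": [0,0,0]},{"travel": [0,0,0.025],"dr": [0,0,0]},{"travel": [0,0,0],"dr": [0,0,0]},{"travel": [0,0,0],"dr": [0,0,0]}])

```text
time: 54.1
tool_pos: [499.8, -198.9, 131.0]
tcp_rot: [180.0, 0.0, 81.7]
contact_force: [0.4, -0.2, -1.7]
finger_gap: 31.7
grip_force: 25.0
```

apply_moves(motion=[{"travel": [0,0,0.02],"dr": [0,0,0]},{"travel": [0,0,0.014],"dr": [0,0,0]},{"travel": [0,0,0],"dr": [0,0,0]},{"travel": [0,0,0],"dr": [0,0,0]}])

```text
time: 54.6
tool_pos: [499.7, -198.8, 120.7]
tcp_rot: [-180.0, -0.0, 81.7]
contact_force: [0.2, 0.5, -3.3]
finger_gap: 31.1
grip_force: 25.0
```

apply_moves(motion=[{"travel": [0,0,0],"dr": [0,0,0]},{"travel": [0,0,0],"dr": [0,0,0]},{"travel": [0,0,0],"dr": [0,0,0]},{"travel": [0,0,0],"dr": [0,0,0]},{"travel": [0,0,0],"dr": [0,0,0]},{"travel": [0,0,-0.12],"dr": [0,0,0]},{"travel": [0,0,-0.15],"dr": [0,0,-0.046]},{"travel": [0,0,-0.15],"dr": [0,0,0]}], gripper=-1)

```text
time: 55.6
tool_pos: [499.4, -198.7, 247.8]
tcp_rot: [-180.0, -0.0, 90.0]
contact_force: [1.0, 0.3, -0.0]
finger_gap: 86.5
grip_force: 0.0
```

apply_moves(motion=[{"travel": [-0.17,0.04,0],"dr": [0,0,0]},{"travel": [-0.17,0.04,0],"dr": [0,0,0]},{"travel": [0,0,0],"dr": [0,0,0]},{"travel": [0,0,0],"dr": [0,0,0]},{"travel": [0,0,0],"dr": [0,0,0]}])

```text
time: 56.22
tool_pos: [523.2, -299.3, 246.5]
tcp_rot: [-179.9, -0.1, 90.1]
contact_force: [-0.1, -0.1, 0.3]
finger_gap: 87.1
grip_force: 0.0
```

Run:
```python
from h import *
s=snap('wrist','w7.png'); print(robot.read_state()['tool_pos'])
for p in((499,-201),(492,-309),(601,-316),(608,-207)): bird(s,p,58)
s=snap('side'); W=pts(s)
with np.errstate(invalid='ignore'): k=(W[...,2]>93)&(W[...,2]<101)&(W[...,0]<500)&(W[...,0]>440)&(W[...,1]>30)&(W[...,1]<130)
print('knob top',k.sum(),xy(W[k].mean(0)))
```

```text
[ 523.36897507 -299.36367009  246.60242698]
head [ 498.1 -200.1   16.5] px [231.  86.] fin n 178 angle 13.4 rmax 44.5
head [ 491.5 -311.2   17.7] px [227. 199.] fin n 135 angle -0.5 rmax 44.2
head [ 601.  -315.9   17.6] px [332. 204.] fin n 73 angle -42.4 rmax 43.1
head [ 610.7 -207.2   17.8] px [350.  94.] fin n 140 angle 25.9 rmax 41.6
knob top 42 [472.4, 79.8, 98.3]
```

View pics/w7.png

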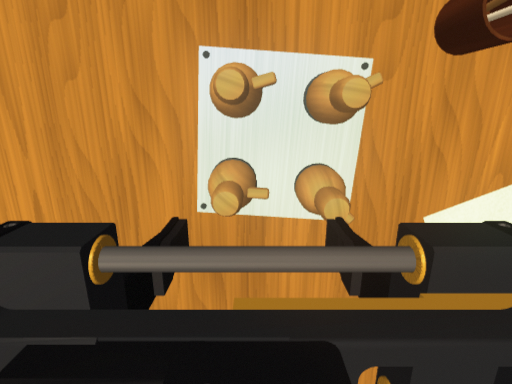

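apply_moves(motion=[{"travel": [0.19,-0.029,0],"dr": [0,0,0]},{"travel": [0.19,-0.029,0],"dr": [0,0,0]},{"travel": [0.19,-0.029,0],"dr": [0,0,0]},{"travel": [0.19,-0.029,0],"dr": [0,0,0]},{"travel": [0.19,-0.029,0.05],"dr": [0,0,0]},{"travel": [0,0,0],"dr": [0,0,0]},{"travel": [0,0,0],"dr": [0,0,0]},{"travel": [0,0,0],"dr": [0,0,0]}], gripper=1)

```text
time: 57.32
tool_pos: [481.1, -17.0, 232.2]
tcp_rot: [179.9, 0.0, 89.9]
contact_force: [-0.0, -0.2, 0.1]
finger_gap: 15.2
grip_force: 0.0
```

```bash
cat > lev.py <<'E'
from h import *
s=snap('wrist'); W=pts(s); c=s['color']; t=robot.read_state()['tool_pos']; print('tcp',t.round(1))
g=cv2.cvtColor(c,cv2.COLOR_RGB2HSV)[...,2]
with np.errstate(invalid='ignore'):
    box=(W[...,0]>415)&(W[...,0]<565)&(W[...,1]>-40)&(W[...,1]<125)
    kt=box&(W[...,2]>93)&(W[...,2]<102); ring=box&(W[...,2]>55)&(W[...,2]<66)&(W[...,0]>505); arm=box&(W[...,2]>50)&(W[...,2]<66)
    mk=box&(W[...,2]<49)&(W[...,2]>40)&(g<70)
def cen(m,z):
    cs=max(cv2.findContours(m.astype(np.uint8),0,cv2.CHAIN_APPROX_NONE)[0],key=cv2.contourArea)[:,0]
    return circ(np.array([ray(s,u,v,z) for u,v in cs.astype(float)]))
K=cen(kt,99); print('knob',K.round(1))
n,l,st,ce=cv2.connectedComponentsWithStats(mk.astype(np.uint8))
marks=[ray(s,*ce[i],45)[:2] for i in range(1,n) if st[i,4]>8]; print('marks',np.round(marks,1).tolist())
p=W[ring]; print('ring',len(p),p.mean(0).round(1),np.percentile(p[:,2],[5,50,95]).round(1), cen(ring,np.median(p[:,2])).round(1))
p=W[arm][:,:2]; p=p[(p[:,0]>485)&(p[:,0]<515)]
if len(p): vx,vy,x0,y0=cv2.fitLine(p.astype(np.float32),cv2.DIST_HUBER,0,.01,.01).ravel(); print('arm angle',np.degrees(np.arctan2(vy,vx)).round(1)%180,'at',x0,y0)
E
python3 lev.py; python3 -c "
from h import *
s=snap('wrist'); cv2.imwrite('pics/w8.png',cv2.resize(s['color'][20:220,100:370,::-1],None,fx=2.5,fy=2.5))"
```

```text
tcp [481.  -17.1 232.1]
knob [473.9  82.9   8.3]
marks [[453.7, 97.9], [436.9, 44.7], [462.1, -20.7], [467.8, -26.6]]
ring 492 [524.1  48.5  58.8] [56.8 59.  60.6] [523.8  48.7  16.1]
arm angle 139.2 at 500.01776 65.06041
```

View pics/w8.png

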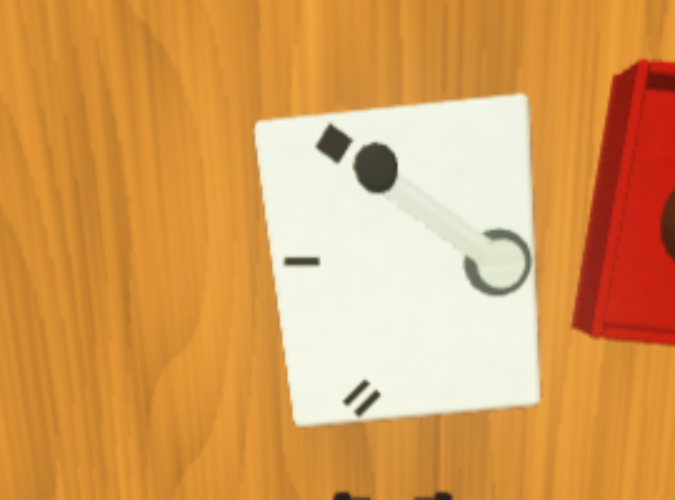

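apply_moves(motion=[{"travel": [0.15,-0.015,0],"dr": [0,0,0]},{"travel": [0.15,-0.015,0],"dr": [0,0,0]},{"travel": [0.143,-0.015,0.05],"dr": [0,0,0]},{"travel": [0,0,0.15],"dr": [0,0,0]},{"travel": [0,0,0.18],"dr": [0,0,0]},{"travel": [0,0,0.165],"dr": [0,0,0]},{"travel": [0,0,0],"dr": [0,0,0]},{"travel": [0,0,0],"dr": [0,0,0]}])

```text
time: 58.42
tool_pos: [468.0, 116.6, 69.3]
tcp_rot: [179.9, -0.0, 89.9]
contact_force: [0.2, 0.2, 0.1]
finger_gap: 0.9
grip_force: 0.0
```

apply_moves(motion=[{"travel": [-0.03,0,0],"dr": [0,0,0]},{"travel": [-0.03,0,0],"dr": [0,0,0]},{"travel": [-0.03,0,0],"dr": [0,0,0]},{"travel": [-0.03,0,0],"dr": [0,0,0]},{"travel": [-0.027,0,0],"dr": [0,0,0]},{"travel": [0,0,0],"dr": [0,0,0]},{"travel": [0,0,0],"dr": [0,0,0]}])

```text
time: 59.3
tool_pos: [465.4, 72.8, 68.2]
tcp_rot: [-179.9, -0.0, 90.0]
contact_force: [-3.2, 3.0, 0.3]
finger_gap: 0.6
grip_force: 1.7
```

apply_moves(motion=[{"travel": [-0.016,0,0],"dr": [0,0,0]},{"travel": [-0.015,0,0],"dr": [0,0,0]},{"travel": [0,0,0],"dr": [0,0,0]},{"travel": [0,0,0],"dr": [0,0,0]},{"travel": [0,0,0],"dr": [0,0,0]}])

```text
time: 59.92
tool_pos: [467.9, 63.4, 68.4]
tcp_rot: [179.9, 0.0, 90.0]
contact_force: [-1.1, 0.3, 0.6]
finger_gap: 0.2
grip_force: 0.0
```

apply_moves(motion=[{"travel": [0.06,0,0],"dr": [0,0,0]},{"travel": [0,0,-0.18],"dr": [0,0,0]},{"travel": [0,0,-0.19],"dr": [0,0,0]},{"travel": [-0.19,0.04,-0.17],"dr": [0,0,0]},{"travel": [-0.16,0.04,0],"dr": [0,0,0]},{"travel": [0,0,0],"dr": [0,0,0]},{"travel": [0,0,0],"dr": [0,0,0]},{"travel": [0,0,0],"dr": [0,0,0]}])

```text
time: 60.92
tool_pos: [487.5, -11.2, 219.8]
tcp_rot: [-179.9, -0.0, 90.1]
contact_force: [-0.2, 0.1, -0.0]
finger_gap: 0.2
grip_force: 0.0
```

```bash
python3 lev.py
```

```text
tcp [487.7 -11.2 219.9]
knob [461.7  44.5   8.3]
marks [[453.9, 98.0], [436.9, 44.7], [462.0, -21.2], [467.9, -26.6]]
ring 463 [524.9  43.6  58.8] [56.8 59.  60.5] [525.6  43.3  14. ]
arm angle 0.0 at 500.1092 43.83902
```

Run:
```python
from h import *
snap('scene','end.png')
```

```text
(no output)
```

View pics/end.png

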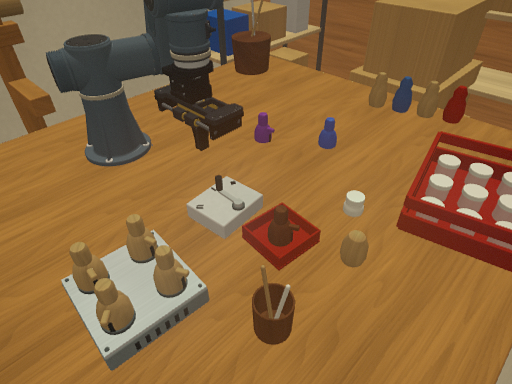

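The final picture shows four blank birds seated on the rotator (around (130,270)). The dark bird stands in the tray at (281,228), the lever is at the bar mark (219,185), and the bystanders have not moved.

```bash
python3 -c "
from rig import robot
print(robot.finish_job())"
```

```text
the job is handed in; nothing more can be done
None
```

The job is done and handed in at about 61 s: I set the lever to stop first, stood the varnished bird upright in the red tray, seated all four blank birds fully home on their keyed spindles, then set the lever to slow and let go; the paint jar, brush cup and egg doll were left where they stood.

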